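# Refit the return spring of a dispenser gate

### The arm

A 7-joint arm with a two-finger parallel gripper is mounted at the origin on the work surface. World frame = base frame: x ahead of the robot, y to its left, z up, the work surface at z = 0. Lengths are in m, angles in rad, forces in N, time in s.
With the tool pointing down it reaches from about 0.4 to 0.875 m from the base axis. Payload 19.3 kg.
Tool frame: the origin (TCP) lies on the centre line of the jaws, within the pads' length; the fingertips stand 25 mm ahead of it and the grasp point (between the pads) lies 6 mm ahead of it (tips_ahead is the distance from the TCP to the fingertips, in m); z points along the fingers, y is the direction in which the jaws open and shut (so a half turn about z gives the same grasp; the last joint's range is limited). The gripper opens to 85 mm and grips with 20 to 120 N. Pads are 22 mm wide; open, the fingers measure 114 mm over their backs; the gripper's body (76 mm by 85 mm) begins 54 mm behind the grasp point. The pads swing forward as they close: fully open they stand 13 mm farther back than shut.
Start: joints at [-0.07, 0.521, -0.036, 1.599, 0.021, 1.021, -0.113], TCP at [0.625, -0, 0.256] pointing down, gripper open.
Joint ranges: [-2.91, 2.91], [-0.3, 2.13], [-1.5, 1.42], [0.17, 2.43], [-1.26, 4.41], [0.16, 1.93], [-2.52, 2.52]. Speed limits (rad/s): [1.89, 1.89, 2.39, 2.39, 3.01, 3.01, 3.01].

### API

Orientations are given as [roll, pitch, yaw] about the fixed x, y, z axes, in that order (R = Rz(yaw) Ry(pitch) Rx(roll)).
In Python, from workcell import observe, grab_frame, job_done, outline_of, tips_ahead gives the robot as it stands. The module is installed in compiled form; this text tells all that it offers.
- The arm moves only by the tool move_arm, never from a script. Its argument "motion" is a list of rows, each a list of 2 entries, a list of its own where there are three numbers: the shift along the world's x, y, z in mm, then the turn, a rotation vector about the world's x, y, z in rad. A call has 1 to 12 rows; each row is the pose to reach, as a shift and turn from the pose commanded when the call began; what a row does not reach only later rows make up. A row lasts 1/8 s, in which the tool goes at most 62.5 mm and 10.7 degrees, less where a joint would pass 70% of its speed; a pose out of reach is approached as far as the arm can. A call with a gripper value outside its range is refused whole. "jaw" is the finger opening in mm, from 0 to 85.4, set as the call begins (left out, the last holds). The fingers move at their own pace and stop on an object; "grip_force" is the grip in N (left out, the last holds). Time passes only in rows, so rows that repeat a pose let the fingers close. It gives the time, the measured TCP pose, the force and the opening at its end, in the units of the state.
- observe(): the state, without advancing time (a new reading comes with each control period).
- grab_frame(name): name is "scene" or "side" or "wrist"; returns a dict with "frame" (384x512x3 uint8, red, green, blue), "fx", "fy", "cx", "cy" (pixels), "T" (4x4, takes a point from camera to world coordinates); the wrist camera has in their place "mount" (4x4, takes a point from camera to tool coordinates, whose origin is the TCP and whose axes are the flange's). Camera axes: x right, y down, z forward; pixel columns grow to the right and rows downward; lengths in m; the calibration is good to about 2 mm. A picture is of the moment at which its call begins: read the wrist's pose just before it. There is no depth.
- job_done(): hands the job in, once; it reports no verdict.
Trained networks look in the newest picture that a camera, given by its name, has taken for a name from the list of things; names that differ only in an ending like _2 or _b are one class to them, and where a whole thing is asked for, a point or a joint stands for the part that bears it (a point fixed in the world has none). Each returns a list of dicts, best first, with "score" (0 to 1); they miss things now and then, are a little off and sometimes report something else, mostly with a low value. They report only what shows in the picture. A call takes as long as a camera call. They do not tell look-alikes from the thing itself.
- outline_of(label, camera): "pixels" (384x512 bool, what is visible of it) and "pixel" ([column, row] in pixels, amid what is visible of it).
The state is a dict: "clock": time; "qpos": joint angles; "qd": joint speeds; "joint_efforts": joint torques, N m; "position": TCP position; "tool_rot": TCP orientation; "force": force on the tool from outside, world axes, zero at the start; "moment": the same for the moment, N m; "grip_width": finger opening in m.
Only numpy, scipy, OpenCV 4.12 (cv2) and the standard library are available. Lean on these libraries where they do the work, as an engineer would, in place of code of your own. Each camera call takes 0.05 s, during which the arm holds its last target.

### The job

The dispenser gate on the packing bench has lost its return spring. Lift the spring from the wooden rest, push its hook all the way down into the hole of the yellow anchor plate first (gently: the plate is an eccentric adjuster, so feel for where its hole is), then stretch the spring and drop its eye over the far brass post so that it stays caught under the post's head. Do not force or overstretch the spring (never pull it out more than 55 mm), leave the other things on the bench alone and let go at the end.

Things in the scene. Friction and masses are not known exactly. Their poses are not given: they have to be found in the camera images.
- spring: Tension spring, 146 mm long unstretched, 90 g: steel coil (19 mm across) with a blue block at each end. Origin: at the hook leg, on the underside of the hook-end block; x runs along the spring to the eye, z up. Hook-end block: x = -6..18, y = -8..8, z = 0..22 mm. Unstretched, the eye-end block is at x = 90..114 mm, z = 0..22 mm, and the eye's centre at x = 127 mm, z = -4 mm.
- hook_tip (a point): Lowest point of the steel hook leg (5 mm thick, rounded tip), which points down from the origin of spring to 12 mm below the block, its tip leaning 2 mm towards +x: at (2, 0, -12) mm of spring.
- eye (a point): Centre of the steel eye: a flat level ring of 5 mm wire, 15 mm inside, 25 mm outside; its mid-plane is 4 mm below the underside of the blocks. Axes as those of the eye-end block.
- eye_grip (a point): Centre of the eye-end block (24 mm along x, 16 mm wide in y, 22 mm tall); the eye lies 25 mm further along x and 15 mm lower. This end nods up and down on a soft bend (0.1 N m/rad) where block and coil meet.
- coil (a joint): Stretch of the spring in m: 0 unstretched, 0.065 the mechanical limit. It starts to stretch at 3 N of pull and takes 0.25 N more per mm.
- frame: Gate frame fixed to the bench, grey base plate 270 x 70 x 8 mm. Origin: under the plate's middle, at bench level; x from anchor plate to post, z up. Yellow anchor plate 44 x 44 x 5 mm, upper side 28 mm above the bench, 15 mm of air below. A black block, 28 mm high, 40 mm wide, x = -34..11 mm, carries the coil once hooked. Upright blade, 38 mm high, at x = 133 mm.
- plate_mid (a point): Centre of the square yellow anchor plate, at the height of its upper side, on the frame's centre line. The plate is an eccentric adjuster: its 12 mm round through-hole has its centre 10 mm from this point, in a direction that differs each time (any angle) and is not measured: look, or feel for it. The plate is clamped and does not turn in use.
- post (a point): On the axis of the brass post at mid-neck, 24 mm above the bench, the height of the seated eye. Neck 7 mm thick, 20 to 27.5 mm above the bench; over it a head 11 mm across, coned to its top at 31.5 mm; below it a steel foot 20 mm across. 163 mm from plate_mid along the frame's x.
- rest: Wooden rest fixed to the bench, 90 x 40 x 26 mm, origin under its middle, x along its length; the spring lies along it on top (underside of the blocks 26 mm above the bench), hook leg hanging over one end, eye over the other; 6 mm high ribs flank the coil only.
- jar_a: Jar, 90 mm across, 150 mm tall, origin under its centre; leave alone.
- jar_b: Jar, 90 mm across, 150 mm tall, origin under its centre; leave alone.
- jar_c: Jar, 90 mm across, 150 mm tall, origin under its centre; leave alone.
- driver: Screwdriver lying along its x; leave alone.
- wrench: Wrench lying along its x; leave alone.
- tape: Tape roll lying flat, 100 mm across, 45 mm tall; leave alone.
- collar: Steel disc lying flat, 40 mm across, 10 mm tall; leave alone.
Things that resemble listed ones, but are neither listed nor needed, are in the scene too. What is meant by the spring is not purple, and is the smaller of those in its own colour.

How it is judged:
By the outcome, as a careful person would: the job done as asked, in the order asked, and still so for the second after the job is handed in, with the robot touching nothing.
It also fails if it takes over 67 s, if anything falls off the work surface, if the arm or the gripper's body presses on something with over 40 N, if the wrist force passes 120 N, or if a joint passes its speed limit or range.

## Working session

There is one attempt and no reset: what is moved stays moved. The work goes in short steps, Python scripts to look and compute and a tool call to move; the robot and the scene stay as the last step left them, time stands still between calls to the robot, and variables do not carry over. Pictures are saved under pics/ and viewed, and the job is handed in when it is done.

Besides the shell and the picture viewer there is one more tool, called after "Emit:" as name(argument=value, ...), one argument or row to a line, values as JSON. move_arm: Moves the arm, as the interface text tells. Its arguments: {"type":"object","properties":{"motion":{"type":"array"},"jaw":{"type":"number"},"grip_force":{"type":"number"}},"required":["motion"]}

```bash
mkdir -p pics
cat > h.py <<'E'
import numpy as np,cv2
from workcell import observe, grab_frame, job_done, outline_of, tips_ahead
from scipy.spatial.transform import Rotation as R
def save(n,im,crop=None,s=1):
    if crop: im=im[crop[1]:crop[3],crop[0]:crop[2]]
    if s!=1: im=cv2.resize(im,None,fx=s,fy=s,interpolation=cv2.INTER_CUBIC)
    cv2.imwrite('pics/'+n,im[:,:,::-1])
def camT(f,st=None):
    if 'T' in f: return np.array(f['T'])
    M=np.eye(4); M[:3,:3]=R.from_euler('xyz',st['tool_rot']).as_matrix(); M[:3,3]=st['position']
    return M@np.array(f['mount'])
def ray(f,T,px,z):
    d=T[:3,:3]@np.array([(px[0]-f['cx'])/f['fx'],(px[1]-f['cy'])/f['fy'],1])
    o=T[:3,3]; return o+d*(z-o[2])/d[2]
def proj(f,T,p):
    q=np.linalg.inv(T)@np.append(p,1); return np.array([q[0]/q[2]*f['fx']+f['cx'],q[1]/q[2]*f['fy']+f['cy']])
E
python3 - <<'E'
from h import *
import pickle
st=observe();print(st, tips_ahead)
d={}
for n in ['scene','side','wrist']:
    f=grab_frame(n); save(n+'0.png',f['frame'],s=1.5); d[n]=f
    print(n,f['fx'],f['fy'],f['cx'],f['cy'],np.round(camT(f,st),3).tolist())
    for l in ['spring','rest','frame']:
        for o in outline_of(l,n): print(n,l,round(o['score'],2),o['pixel'],o['pixels'].sum())
d['st']=st; pickle.dump(d,open('d0.pkl','wb'))
E
```

```text
{'clock': 0.0, 'qpos': array([-0.07021246,  0.52202649, -0.03634629,  1.60001486,  0.02119539,
        1.02108731, -0.11279672]), 'qd': array([-0.00180996,  0.00127337, -0.00064602,  0.00138939,  0.0014346 ,
       -0.00119447,  0.00028234]), 'joint_efforts': array([-4.24098413e-03, -9.27110124e+01,  1.97758444e+00, -3.69928443e+01,
        1.76317629e-02,  8.19846697e-03, -6.58496788e-05]), 'position': array([ 6.24686673e-01, -1.54808088e-05,  2.55715267e-01]), 'tool_rot': array([-3.14044347e+00,  6.88470456e-05,  1.57081623e+00]), 'force': array([-0.3579405 , -0.69051106, -0.19943545]), 'moment': array([ 0.04745082, -0.05967816, -0.04816425]), 'grip_width': 0.08574340340999219} 0.025
scene 434.3072138381554 434.3072138381554 253.125308055955 194.08886306459732 [[0.435, 0.481, -0.761, 1.395], [0.9, -0.233, 0.368, -0.418], [-0.001, -0.845, -0.534, 0.656], [0.0, 0.0, 0.0, 1.0]]
scene spring 0.9 [181.6, 187.4] 515
scene spring 0.86 [243.6, 164.9] 254
scene spring 0.76 [242.9, 190.8] 325
scene rest 0.93 [245.7, 201.3] 370
scene frame 0.87 [256.7, 236.7] 2578
side 445.6311226985569 445.6311226985569 256.2297767835277 186.25480693887553 [[0.861, -0.386, 0.332, 0.191], [-0.509, -0.662, 0.55, -0.542], [0.008, -0.643, -0.766, 0.852], [0.0, 0.0, 0.0, 1.0]]
side spring 0.96 [171.3, 222.3] 387
side spring 0.94 [226.6, 295.3] 1203
side spring 0.69 [239.0, 212.5] 404
side spring 0.66 [239.0, 219.9] 406
side rest 0.85 [239.4, 217.0] 338
side rest 0.57 [384.3, 311.2] 3460
side frame 0.74 [311.2, 201.4] 3051
wrist 271.83128566399296 271.83128566399296 252.82055219098947 186.99564108733333 [[1.0, -0.0, -0.002, 0.625], [-0.001, -0.955, -0.298, 0.076], [-0.002, 0.298, -0.955, 0.374], [0.0, 0.0, 0.0, 1.0]]
wrist spring 0.79 [80.7, 261.8] 1772
wrist spring 0.76 [134.0, 161.6] 1840
wrist spring 0.61 [19.9, 97.6] 2165
wrist spring 0.21 [315.0, 308.8] 433
wrist rest 0.55 [151.0, 164.7] 1405
wrist frame 0.65 [266.3, 176.2] 9252
```

View pics/scene0.png

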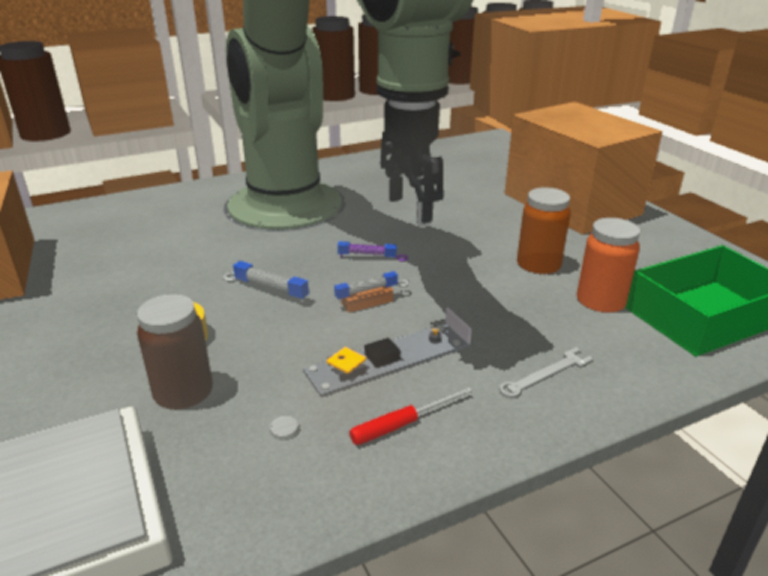

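View pics/side0.png

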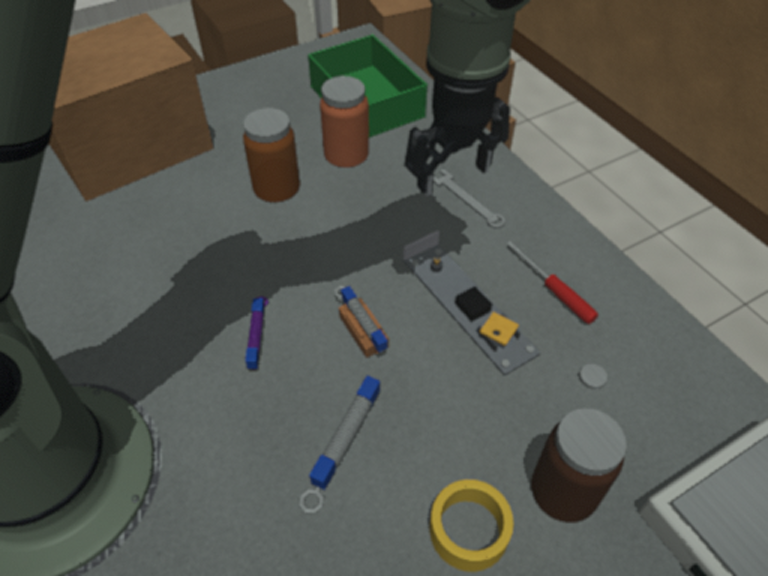

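View pics/wrist0.png

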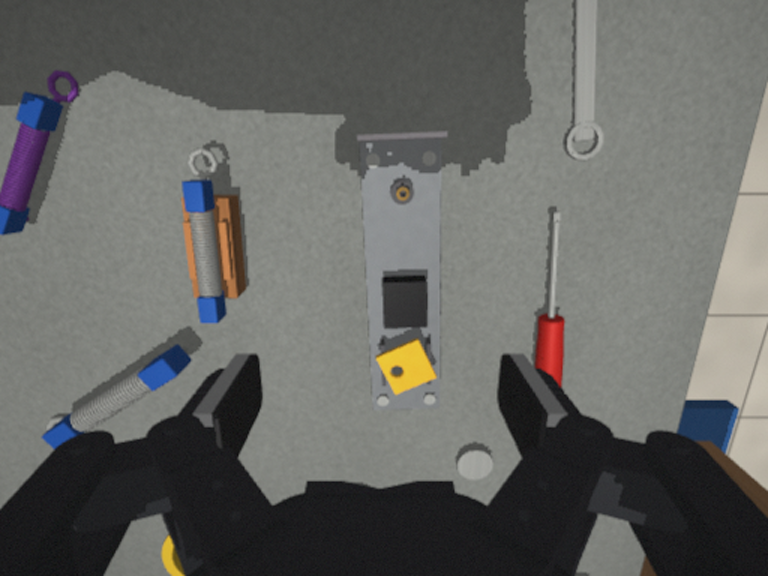

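The scene shows three springs in the wrist picture (1.5x pixels): purple at (30,165), large silver on the bench at (120,400), and small silver on the rest at (205,250). The one on the rest fits, since it is not purple and is the smaller silver one. The frame runs from the plate at (405,367) to the post at (402,192). I'll enlarge the picture to confirm.

Run:
```python
from h import *
import pickle
d=pickle.load(open('d0.pkl','rb'))
im=d['wrist']['frame']
save('w_spring.png',im,(105,85,185,225),4)
save('w_frame.png',im,(225,80,315,280),3)
```

```text
(no output)
```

View pics/w_spring.png

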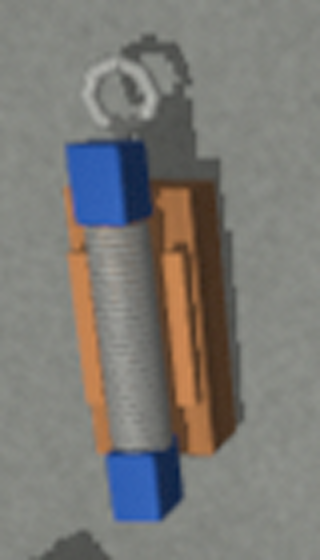

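View pics/w_frame.png

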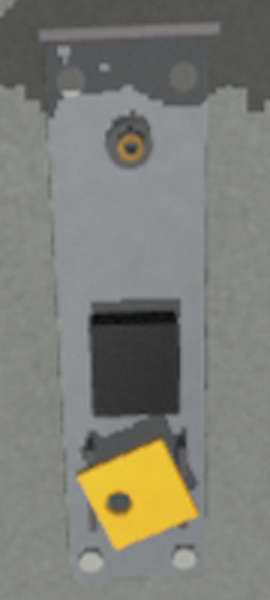

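Run:
```python
from h import *
import pickle
d=pickle.load(open('d0.pkl','rb'))
f=d['wrist'];T=camT(f,d['st'])
def S(c,z,o=(105,85),s=4): return np.round(ray(f,T,((c[0]+.5)/s-.5+o[0],(c[1]+.5)/s-.5+o[1]),z)*1e3,1)
print('spring')
for c in [(108,455),(166,452),(170,518),(115,520)]: print('hookblk',S(c,.048))
for c in [(67,145),(123,142),(124,225),(76,222)]: print('eyeblk',S(c,.048))
print('eye',S((120,93),.022))
F=lambda c,z:S(c,z,(225,80),3)
print('plate corners')
P=[F(c,.028) for c in [(78,477),(165,439),(200,512),(118,550)]]
print(P,np.mean(P,0))
print('hole',F((119,503),.028))
print('post',F((131,147),.0315),F((131,147),.024))
print('blkblock',[F(c,.028) for c in [(92,320),(178,318),(180,414),(92,412)]])
print('base',[F(c,.008) for c in [(60,580),(208,575),(46,40),(210,35)]])
print('blade',F((40,35),.038),F((218,27),.038))
```

```text
spring
hookblk [469.6 -40.8  48. ]
hookblk [488.2 -39.8  48. ]
hookblk [486.8 -62.5  48. ]
hookblk [468.9 -63.2  48. ]
eyeblk [470.5  55.2  48. ]
eyeblk [487.  56.  48.]
eyeblk [484.1  32.   48. ]
eyeblk [469.9  32.9  48. ]
eye [477.   69.3  22. ]
plate corners
[array([ 620.7, -108.6,   28. ]), array([661.2, -88.9,  28. ]), array([ 679. , -127.2,   28. ]), array([ 640. , -148.1,   28. ])] [ 650.225 -118.2     28.   ]
hole [ 640.2 -122.4   28. ]
post [643.1  44.6  31.5] [643.5  44.   24. ]
blkblock [array([627.2, -31. ,  28. ]), array([665.3, -30.1,  28. ]), array([667.8, -76.3,  28. ]), array([627.3, -75.3,  28. ])]
base [array([ 610.9, -179. ,    8. ]), array([ 687.9, -176. ,    8. ]), array([607.6,  87.1,   8. ]), array([677.,  89.,   8.])]
blade [606.7  88.   38. ] [675.7  90.8  38. ]
```

The sizes check out: block centres are 96 mm apart, plate to post is 162.4 mm, and hole to plate_mid is about 10.9 mm. The chosen spring measures about 146 mm overall, so it is the right one. I'll move above its hook block.

Emit:
move_arm(
  motion=[
    [[-30,-10,-30],[0,0,0]],
    [[-70,-25,-65],[0,0,0]],
    [[-110,-40,-95],[0,0,0]],
    [[-135,-48,-115],[0,0,0]],
    [[-147,-52,-125],[0,0,0]],
    [[-147,-52,-125],[0,0,0]],
    [[-147,-52,-125],[0,0,0]],
  ],
  jaw=45,
  grip_force=30,
)

```text
clock: 1.48
position: [0.479, -0.0518, 0.1318]
tool_rot: [3.14, -0.0, 1.571]
force: [0.4, 0.3, 0.3]
grip_width: 0.0459
```

Run:
```python
from h import *
st=observe(); f=grab_frame('wrist'); T=camT(f,st)
print(st['clock'],st['position'],st['tool_rot'],st['force'],st['grip_width'])
im=f['frame'].copy()
for p in [(.478,-.0516,.048),(.478,.044,.048),(.477,.069,.022)]:
    q=proj(f,T,p); print(q); cv2.circle(im,(int(q[0]),int(q[1])),2,(255,0,0),-1)
save('w1.png',im,s=1.5)
```

```text
1.475 [ 0.47896897 -0.05177569  0.13180423] [ 3.14043954e+00 -9.82460714e-05  1.57100100e+00] [0.35497437 0.25953042 0.33064221] 0.045878525722844586
[252.07023243 202.42329638]
[251.85020631  71.88554477]
[250.55664884  39.5940893 ]
```

View pics/w1.png

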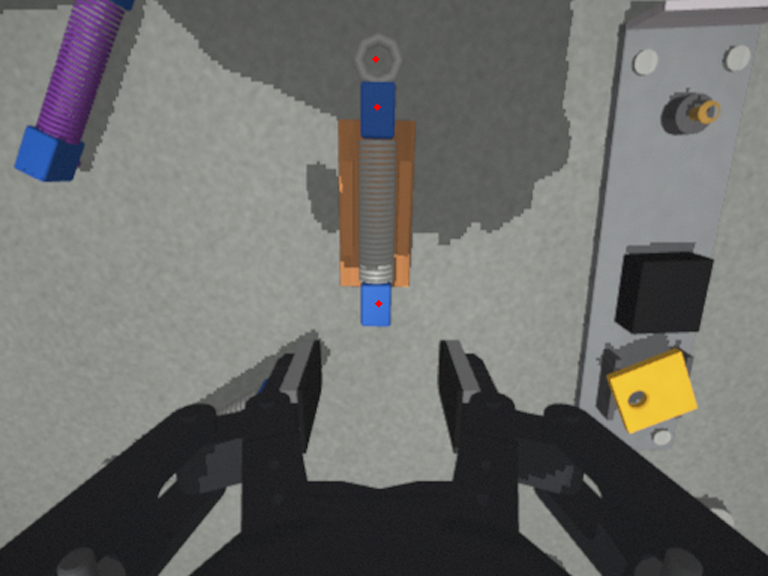

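Marks land on the blue blocks (hook block at (377,304)), about 1 mm off in x. The path down is clear of the big spring.

Emit:
move_arm(
  motion=[
    [[-1,0,-25],[0,0,0]],
    [[-1,0,-50],[0,0,0]],
    [[-1,0,-70],[0,0,0]],
    [[-1,0,-77],[0,0,0]],
    [[-1,0,-77],[0,0,0]],
    [[-1,0,-77],[0,0,0]],
  ],
)

```text
clock: 2.28
position: [0.4775, -0.052, 0.055]
tool_rot: [3.141, 0.0, 1.571]
force: [0.0, 0.2, -0.0]
grip_width: 0.0452
```

Emit:
move_arm(
  motion=[
    [[0,0,0],[0,0,0]],
    [[0,0,0],[0,0,0]],
    [[0,0,0],[0,0,0]],
    [[0,0,0],[0,0,0]],
    [[0,0,0],[0,0,0]],
    [[0,0,0],[0,0,0]],
  ],
  jaw=5,
  grip_force=30,
)

```text
clock: 3.02
position: [0.4773, -0.0521, 0.0548]
tool_rot: [3.141, 0.0, 1.571]
force: [-0.5, -0.0, 8.6]
grip_width: 0.0151
```

Run:
```python
from h import *
st=observe(); f=grab_frame('wrist'); g=grab_frame('side')
print(st['clock'],st['position'],st['tool_rot'],st['force'],st['grip_width'])
save('w2.png',f['frame'],s=1.5); save('s2.png',g['frame'],(180,150,340,270),4)
```

```text
3.025 [ 0.47734763 -0.05206963  0.05484118] [3.14068682e+00 2.46111713e-05 1.57058952e+00] [-4.58103945e-01 -5.20882772e-03  8.63389554e+00] 0.015149340646397362
```

View pics/w2.png

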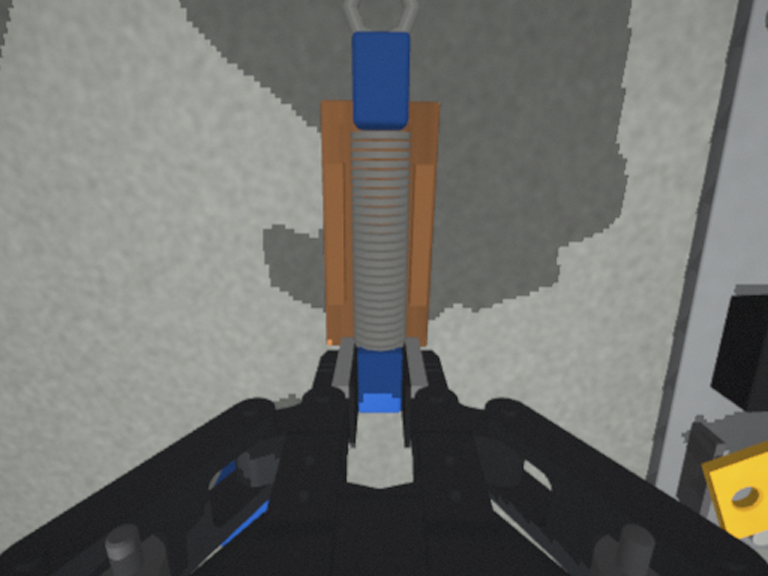

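View pics/s2.png

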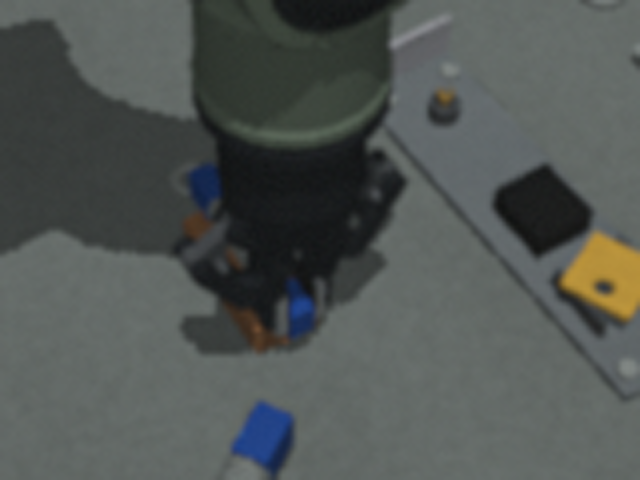

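Gripped: the opening is 15.1 mm and the pads flank the hook block. I'll lift and carry it above the plate.

Emit:
move_arm(
  motion=[
    [[0,0,10],[0,0,0]],
    [[0,0,30],[0,0,0]],
    [[0,0,55],[0,0,0]],
    [[25,-10,60],[0,0,0]],
    [[60,-25,60],[0,0,0]],
    [[100,-42,60],[0,0,0]],
    [[135,-58,55],[0,0,0]],
    [[155,-65,45],[0,0,0]],
    [[163,-66,40],[0,0,0]],
    [[163,-66,40],[0,0,0]],
    [[163,-66,40],[0,0,0]],
    [[163,-66,40],[0,0,0]],
  ],
)

```text
clock: 4.62
position: [0.6397, -0.1178, 0.0948]
tool_rot: [3.141, 0.0, 1.571]
force: [0.3, 0.5, -0.9]
grip_width: 0.0155
```

Run:
```python
from h import *
st=observe(); f=grab_frame('wrist'); g=grab_frame('side'); c=grab_frame('scene')
print(st['clock'],st['position'],st['tool_rot'],st['force'],st['moment'],st['grip_width'])
save('w3.png',f['frame'],s=1.5); save('s3.png',g['frame'],(240,120,400,240),5)
save('c3.png',c['frame'],(180,160,340,280),5)
import pickle; pickle.dump((st,f,g,c),open('d3.pkl','wb'))
p=np.array(st['position'])+[0,-3.5e-3,-.0288-.012]
print(p,proj(g,camT(g),p)-[240,120],proj(c,camT(c),p)-[180,160])
```

```text
4.625 [ 0.63971358 -0.117807    0.09484468] [3.14133144e+00 2.72844079e-05 1.57099469e+00] [ 0.31242548  0.48650752 -0.94470996] [-0.06822     0.04163097  0.04674048] 0.015485952441729869
[ 0.63971358 -0.121307    0.05404468] [90.71205525 93.89298023] [46.79090528 67.08886849]
```

View pics/w3.png

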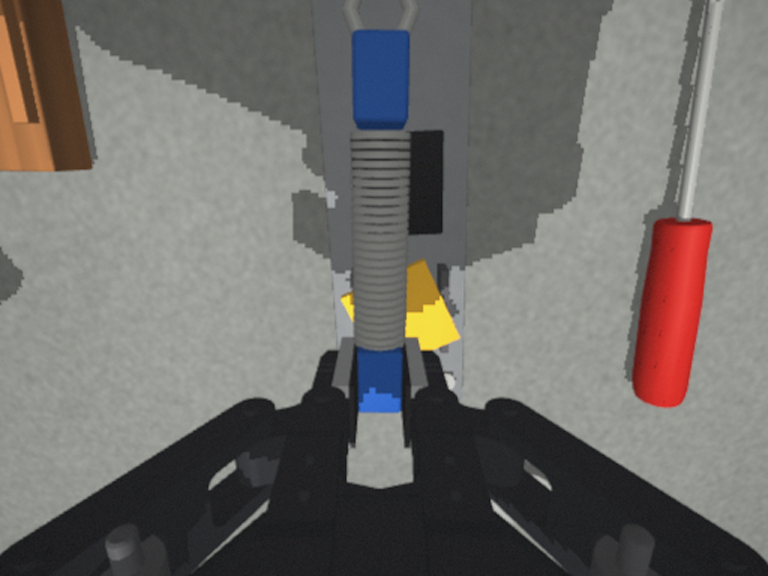

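View pics/s3.png

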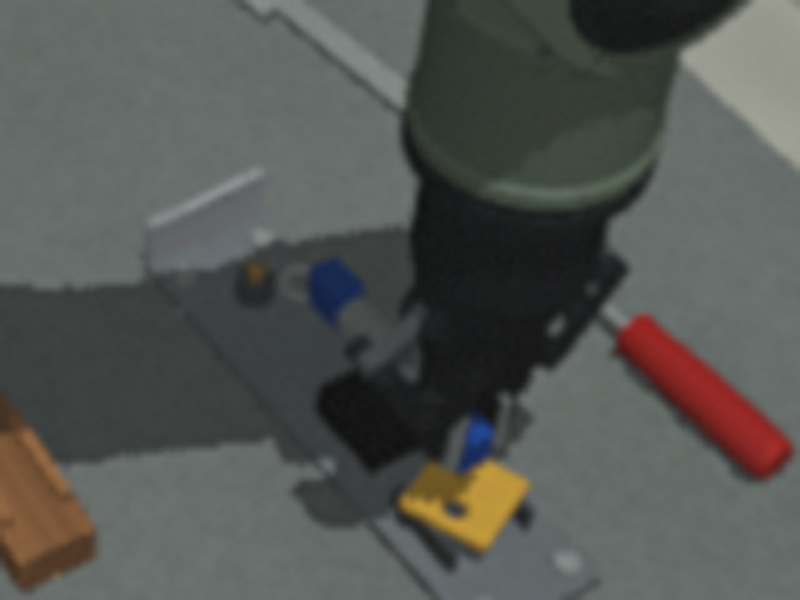

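View pics/c3.png

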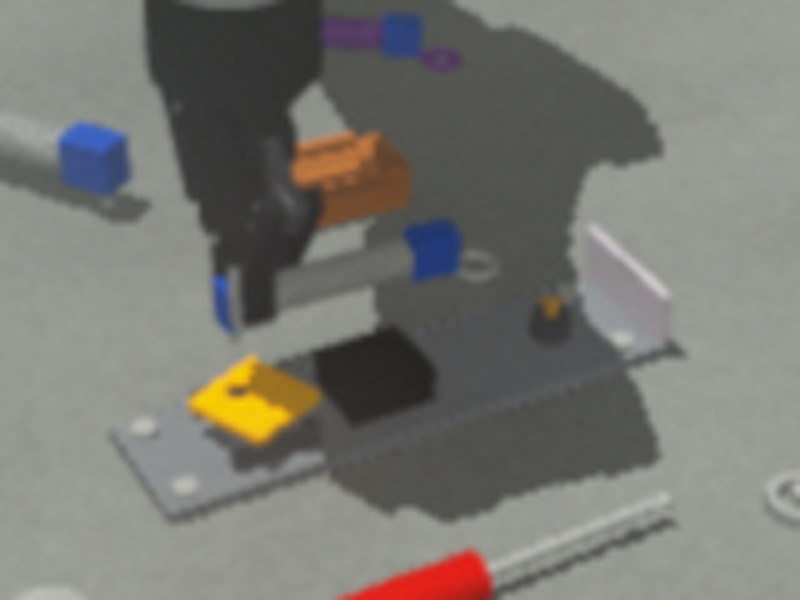

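The spring sits as it did on the rest, and the hook tip shows in the scene crop at about (235,338), against a prediction of (234,335). I'll cross-check the hole from the two fixed cameras.

Run:
```python
from h import *
import pickle
st,f,g,c=pickle.load(open('d3.pkl','rb'))
px=lambda p,o: ((p[0]+.5)/5-.5+o[0],(p[1]+.5)/5-.5+o[1])
for n,fr,o,h,post in [('side',g,(240,120),(457,508),(257,270)),('scene',c,(180,160),(239,391),(551,303))]:
    print(n,'hole',ray(fr,camT(fr),px(h,o),.0275)*1e3,'post',ray(fr,camT(fr),px(post,o),.0295)*1e3)
print('scene tip at y-121.3 plane?')
# tip from scene pixel at height .054
print(ray(c,camT(c),px((235,338),(180,160)),.054)*1e3)
```

```text
side hole [ 642.81499473 -124.2399781    27.5       ] post [643.02246339  40.71046729  29.5       ]
scene hole [ 645.59170523 -123.19053324   27.5       ] post [650.41337336  41.63997418  29.5       ]
scene tip at y-121.3 plane?
[ 639.86154704 -121.84997368   54.        ]
```

Run:
```python
from h import *
import pickle
d=pickle.load(open('d0.pkl','rb'))
# refined plate centroid and hole in initial wrist image by colour
for n,f,st in [('wrist',d['wrist'],d['st']),('side',d['side'],None),('scene',d['scene'],None)]:
    T=camT(f,st); hsv=cv2.cvtColor(f['frame'],cv2.COLOR_RGB2HSV)
    q=proj(f,T,(.648,-.12,.028))
    m=((hsv[...,0]>15)&(hsv[...,0]<35)&(hsv[...,1]>150)&(hsv[...,2]>80)).astype(np.uint8)
    yy,xx=np.mgrid[:384,:512]; m[(xx-q[0])**2+(yy-q[1])**2>40**2]=0
    cs,_=cv2.findContours(m,cv2.RETR_EXTERNAL,cv2.CHAIN_APPROX_NONE); c=max(cs,key=cv2.contourArea)
    full=np.zeros_like(m); cv2.drawContours(full,[c],-1,1,-1)
    h=full&(1-m)
    V=f['frame'][...,:].max(2)
    w=np.where(full>0,np.clip(1-V/ (np.median(V[m>0])*0.9),0,1),0)*cv2.erode(full,np.ones((3,3)))
    hp=(xx*w).sum()/w.sum(),(yy*w).sum()/w.sum()
    fc=xx[full>0].mean(),yy[full>0].mean()
    print(n,'pix',np.round(hp,1),h.sum(),'hole',np.round(ray(f,T,hp,.028)*1e3,1),'plate',np.round(ray(f,T,fc,.028)*1e3,1),full.sum())
```

```text
wrist pix [264.2 247.2] 38 hole [ 640.  -122.1   28. ] plate [ 648.9 -116.8   28. ] 869
side pix [330.6 221.4] 15 hole [ 641.4 -124.4   28. ] plate [ 649.2 -120.5   28. ] 298
scene pix [227.1 237.8] 2 hole [ 645.8 -124.1   28. ] plate [ 655.9 -120.    28. ] 254
```

Hole estimates agree to about 2 mm: (640..643, -122..-124). I'll aim at (641.3, -123) and go down gently.

Emit:
move_arm(
  motion=[
    [[1.5,-0.7,-8],[0,0,0]],
    [[1.5,-0.7,-16],[0,0,0]],
    [[1.5,-0.7,-22],[0,0,0]],
    [[1.5,-0.7,-25],[0,0,0]],
    [[1.5,-0.7,-27],[0,0,0]],
    [[1.5,-0.7,-28],[0,0,0]],
    [[1.5,-0.7,-28],[0,0,0]],
    [[1.5,-0.7,-28],[0,0,0]],
  ],
)

```text
clock: 5.78
position: [0.6416, -0.1187, 0.0664]
tool_rot: [3.141, 0.0, 1.571]
force: [0.1, 0.1, -0.5]
grip_width: 0.0155
```

Run:
```python
from h import *
st=observe(); g=grab_frame('side'); c=grab_frame('scene')
print(st['clock'],st['position'],st['force'],st['moment'])
save('s4.png',g['frame'],(300,190,360,240),8)
save('c4.png',c['frame'],(200,205,260,255),8)
```

```text
5.775 [ 0.64158441 -0.11871948  0.06644843] [ 0.05773476  0.09607505 -0.49727314] [-0.09122605  0.02611954  0.01562059]
```

View pics/s4.png

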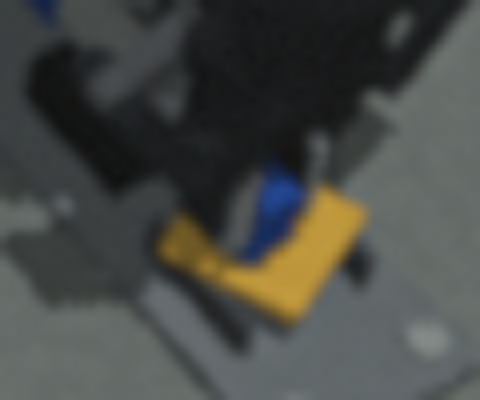

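View pics/c4.png

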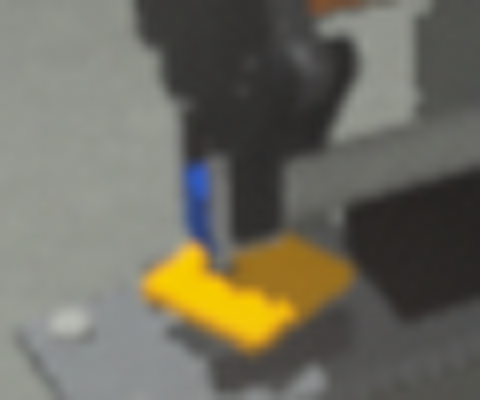

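There is no contact force with the tip about 2 mm below the plate's top, so it appears to be in the hole. I'll continue down slowly.

Emit:
move_arm(
  motion=[
    [[0,0,-1],[0,0,0]],
    [[0,0,-2],[0,0,0]],
    [[0,0,-3],[0,0,0]],
    [[0,0,-4],[0,0,0]],
    [[0,0,-4],[0,0,0]],
  ],
)

```text
clock: 6.5
position: [0.6414, -0.1187, 0.0622]
tool_rot: [-3.141, -0.0, 1.571]
force: [-0.2, 0.1, -2.0]
grip_width: 0.0151
```

Emit:
move_arm(
  motion=[
    [[0,0,-1],[0,0,0]],
    [[0,0,-2],[0,0,0]],
    [[0,0,-3],[0,0,0]],
    [[0,0,-4],[0,0,0]],
    [[0,0,-4],[0,0,0]],
  ],
)

```text
clock: 7.12
position: [0.6414, -0.1187, 0.0582]
tool_rot: [-3.141, -0.0, 1.571]
force: [-0.6, -0.3, -0.2]
grip_width: 0.0154
```

Run:
```python
from h import *
st=observe(); g=grab_frame('side'); c=grab_frame('scene'); f=grab_frame('wrist')
print(st['clock'],st['position'],st['force'],st['moment'])
save('s5.png',g['frame'],(270,170,360,240),7)
save('c5.png',c['frame'],(200,185,300,260),7)
save('w5.png',f['frame'],s=1.2)
```

```text
7.125 [ 0.6414334  -0.11874555  0.05818173] [-0.58428277 -0.29456622 -0.24735457] [-0.04084823  0.03309975 -0.04650801]
```

View pics/s5.png

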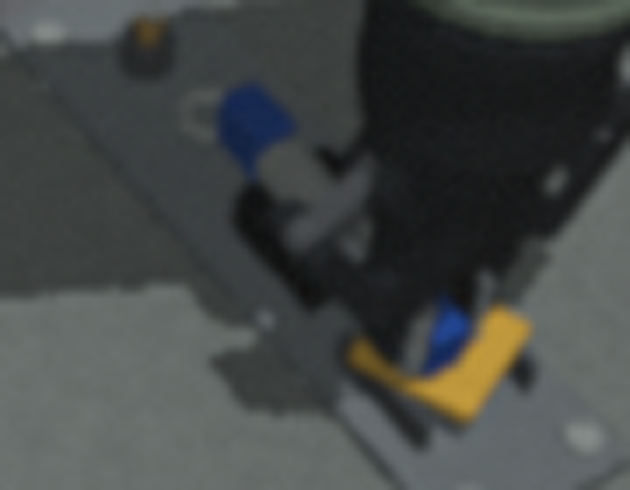

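View pics/c5.png

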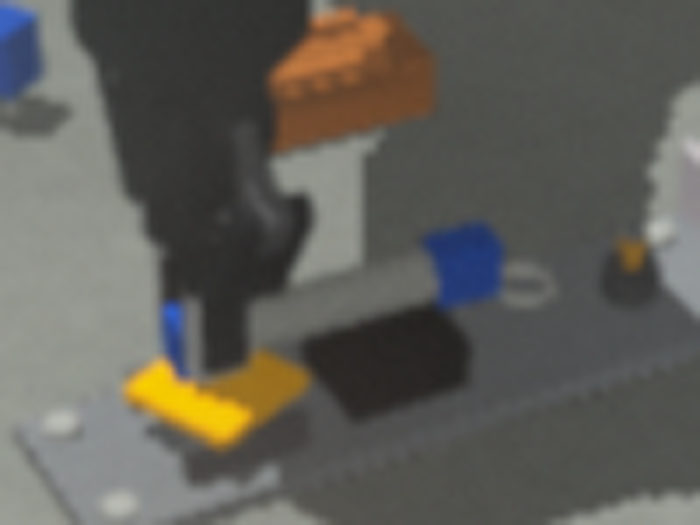

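View pics/w5.png

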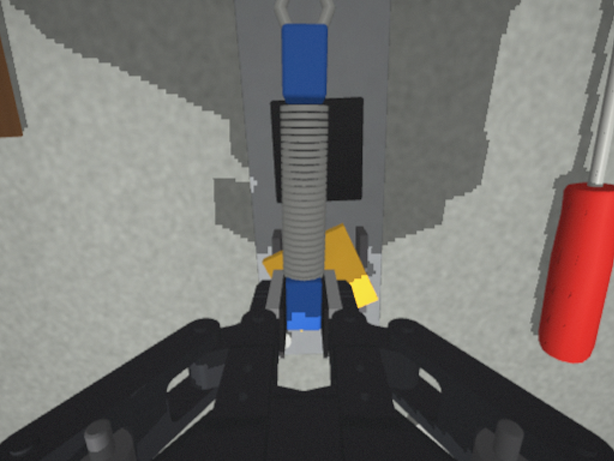

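The leg is in the hole, with the block about 1.4 mm above the plate and no force. I'll do the last bit, feeling for contact.

Emit:
move_arm(
  motion=[
    [[0,0,-0.7],[0,0,0]],
    [[0,0,-1.4],[0,0,0]],
    [[0,0,-1.8],[0,0,0]],
    [[0,0,-1.8],[0,0,0]],
  ],
)

```text
clock: 7.78
position: [0.6415, -0.1187, 0.0569]
tool_rot: [3.141, 0.0, 1.571]
force: [-3.4, -0.1, 6.4]
grip_width: 0.0155
```

Seating contact is 6 N at the expected height. I'll open, lift and look.

Emit:
move_arm(
  motion=[
    [[0,0,0],[0,0,0]],
    [[0,0,0],[0,0,0]],
    [[0,0,0],[0,0,0]],
    [[0,0,15],[0,0,0]],
    [[0,0,40],[0,0,0]],
    [[0,20,65],[0,0,0]],
    [[0,55,75],[0,0,0]],
    [[0,80,75],[0,0,0]],
    [[0,80,75],[0,0,0]],
    [[0,80,75],[0,0,0]],
  ],
  jaw=40,
)

```text
clock: 9.02
position: [0.6416, -0.0395, 0.1321]
tool_rot: [3.141, 0.001, 1.57]
force: [1.0, -0.1, 0.1]
grip_width: 0.04
```

Run:
```python
from h import *
import pickle
st=observe(); g=grab_frame('side'); c=grab_frame('scene'); f=grab_frame('wrist')
print(st['clock'],st['position'],st['tool_rot'],st['force'],st['moment'])
save('s6.png',g['frame'],(270,150,370,250),6)
save('c6.png',c['frame'],(200,185,320,270),6)
save('w6.png',f['frame'],s=1.5)
pickle.dump((st,f,g,c),open('d6.pkl','wb'))
```

```text
9.025 [ 0.64158424 -0.03948696  0.1320944 ] [3.14113269e+00 5.31987187e-04 1.57028292e+00] [ 1.04495385 -0.05479265  0.1183866 ] [ 0.01263376  0.06861056 -0.00097921]
```

View pics/s6.png

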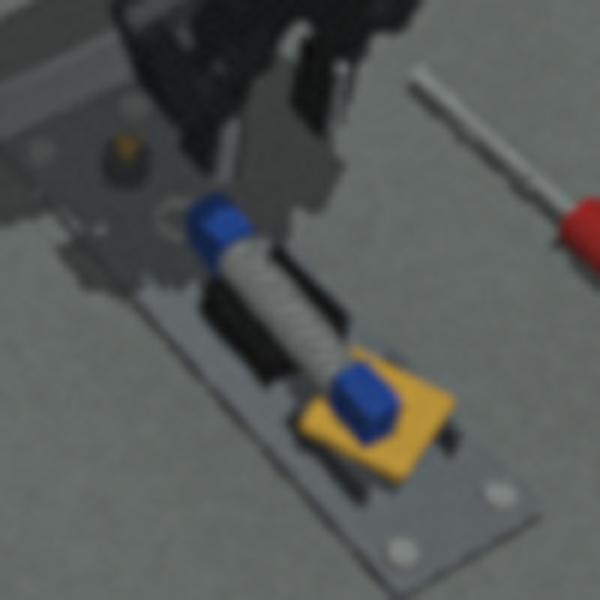

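View pics/c6.png

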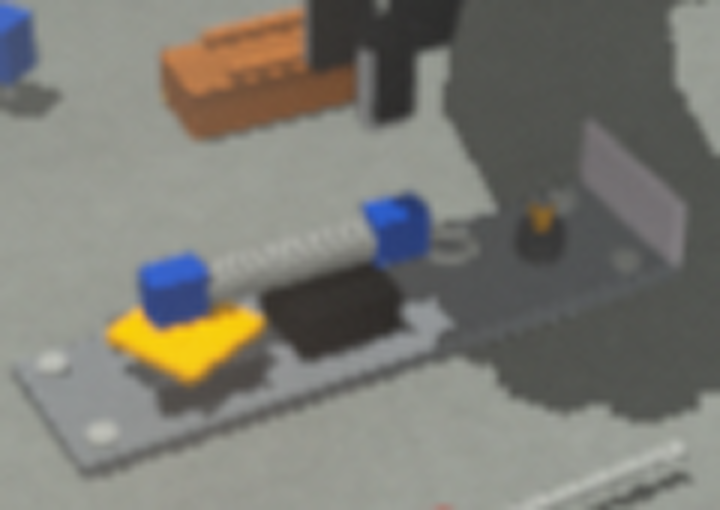

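View pics/w6.png

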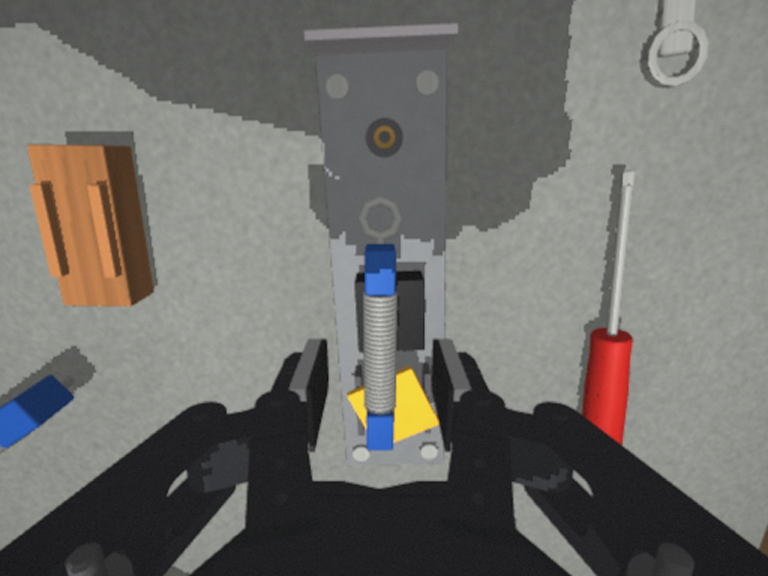

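The hook block sits flat on the plate with the coil over the black block. The eye is at (380,217) and the post at (384,137) in the wrist picture.

Run:
```python
from h import *
import pickle
st,f,g,c=pickle.load(open('d6.pkl','rb')); T=camT(f,st); print(T[:3,3])
k=lambda p,z: np.round(ray(f,T,((p[0]+.5)/1.5-.5,(p[1]+.5)/1.5-.5),z)*1e3,1)
print('post',k((384,137),.0315),'eye',k((380,217),.024))
print('eyeblk',[k(p,.050) for p in [(366,255),(397,255),(397,294),(365,294)]], 'topfar',k((380,245),.05))
print('hookblk',[k(p,.050) for p in [(367,415),(393,415),(394,450),(367,450)]])
save('w6b.png',f['frame'],(225,75,285,310),3)
```

```text
[0.641293   0.03644257 0.25000637]
post [643.6  44.3  31.5] eye [641.5   2.8  24. ]
eyeblk [array([634.4, -12.4,  50. ]), array([650. , -12.5,  50. ]), array([650.3, -33.3,  50. ]), array([633.6, -33.2,  50. ])] topfar [641.5  -7.3  50. ]
hookblk [array([ 633.9, -106.6,   50. ]), array([ 648.8, -106.6,   50. ]), array([ 649.6, -130.8,   50. ]), array([ 633.6, -130.7,   50. ])]
```

View pics/w6b.png

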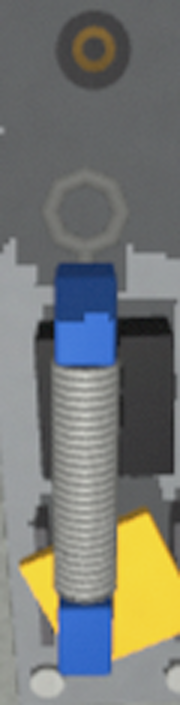

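Hook block centre is (641.5,-118.7), eye block centre about (641.7,-22), eye (641.5,2.8), and post (643.5,44.3). That means pulling about 41 mm, which stays under 55. I'll grip the eye block, slightly forward and high to clear the black block.

Emit:
move_arm(
  motion=[
    [[0,12,-20],[0,0,0]],
    [[0,20.5,-45],[0,0,0]],
    [[0,20.5,-68],[0,0,0]],
    [[0,20.5,-77.5],[0,0,0]],
    [[0,20.5,-77.5],[0,0,0]],
    [[0,20.5,-77.5],[0,0,0]],
  ],
)

```text
clock: 9.93
position: [0.6419, -0.0183, 0.0546]
tool_rot: [3.141, -0.0, 1.57]
force: [-0.0, 0.0, -0.3]
grip_width: 0.0401
```

Emit:
move_arm(
  motion=[
    [[0,0,0],[0,0,0]],
    [[0,0,0],[0,0,0]],
    [[0,0,0],[0,0,0]],
    [[0,0,0],[0,0,0]],
    [[0,0,0],[0,0,0]],
    [[0,0,0],[0,0,0]],
  ],
  jaw=5,
  grip_force=60,
)

```text
clock: 10.68
position: [0.6418, -0.0183, 0.0548]
tool_rot: [3.141, -0.0, 1.571]
force: [-1.3, -0.1, 5.9]
grip_width: 0.0149
```

Run:
```python
from h import *
import pickle
st=observe(); g=grab_frame('side'); c=grab_frame('scene'); f=grab_frame('wrist')
print(st['clock'],st['position'],st['tool_rot'],st['force'],st['moment'],st['grip_width'])
save('s7.png',g['frame'],(270,150,370,250),5)
save('c7.png',c['frame'],(200,185,320,270),6)
save('w7.png',f['frame'],s=1.5)
pickle.dump((st,f,g,c),open('d7.pkl','wb'))
```

```text
10.675 [ 0.64184723 -0.01829117  0.05477012] [ 3.14062636e+00 -1.23642714e-05  1.57054520e+00] [-1.27432884 -0.09620266  5.9247447 ] [-0.07101765  0.2923512  -0.00203928] 0.014940673256035578
```

View pics/w7.png

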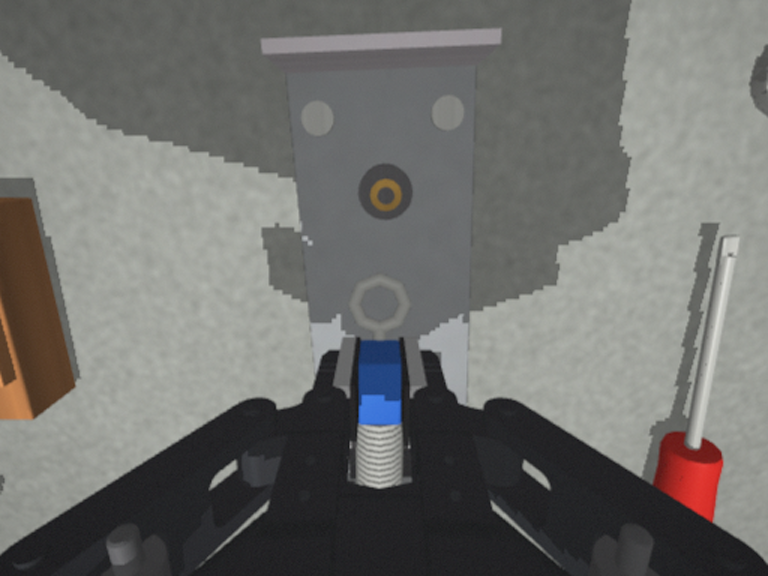

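View pics/c7.png

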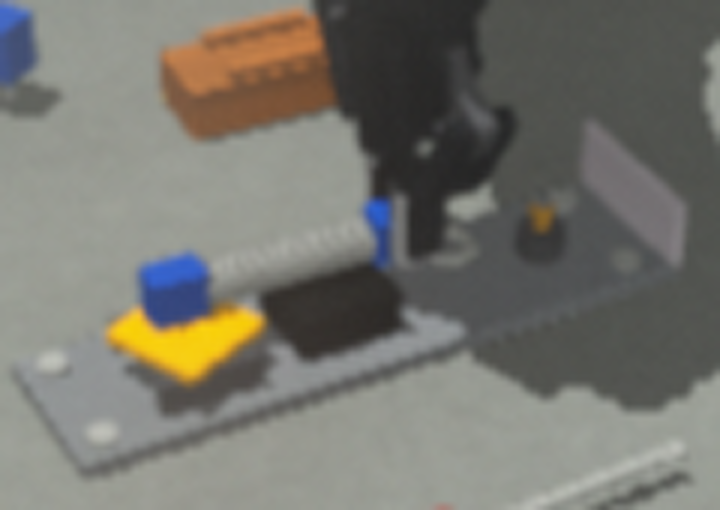

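Run:
```python
from h import *
import pickle
st,f,g,c=pickle.load(open('d7.pkl','rb')); T=camT(f,st)
k=lambda p,z: np.round(ray(f,T,((p[0]+.5)/1.5-.5,(p[1]+.5)/1.5-.5),z)*1e3,1)
print('post top',k((385.5,194),.0315),'eye',k((379.5,303),.022),k((379.5,303),.024),'eye w',k((351,303),.024),k((409,303),.024))
```

```text
post top [643.6  44.5  31.5] eye [641.5   1.4  22. ] [641.5   2.1  24. ] eye w [630.4   2.2  24. ] [652.9   2.1  24. ]
```

The eye is at (641.5,2) and the post at (643.6,44.5), so the shift is (+2, +42.5). I'll take up slack, lift 14 mm, then pull part way and check.

Emit:
move_arm(
  motion=[
    [[0,3,1],[0,0,0]],
    [[0,7,3],[0,0,0]],
    [[0,10,7],[0,0,0]],
    [[0.5,13,12],[0,0,0]],
    [[1,17,14],[0,0,0]],
    [[1,22,14],[0,0,0]],
    [[1.5,27,14],[0,0,0]],
    [[2,32,14],[0,0,0]],
    [[2,36,14],[0,0,0]],
    [[2,36,14],[0,0,0]],
    [[2,36,14],[0,0,0]],
  ],
)

```text
clock: 12.2
position: [0.6431, 0.0162, 0.068]
tool_rot: [-3.141, 0.002, 1.57]
force: [-1.0, -9.7, -2.4]
grip_width: 0.0144
```

Run:
```python
from h import *
import pickle
st=observe(); g=grab_frame('side'); c=grab_frame('scene'); f=grab_frame('wrist')
print(st['clock'],st['position'],st['tool_rot'],st['force'],st['moment'],st['grip_width'])
save('s8.png',g['frame'],(270,150,370,250),5)
save('c8.png',c['frame'],(200,185,320,270),6)
save('w8.png',f['frame'],s=1.5)
pickle.dump((st,f,g,c),open('d8.pkl','wb'))
```

```text
12.2 [0.64307857 0.01623882 0.06798818] [-3.14055971e+00  1.79510632e-03  1.56950054e+00] [-1.01911402 -9.6775799  -2.36108205] [-2.30458957  0.29772366 -0.19627018] 0.014447384044463342
```

View pics/w8.png

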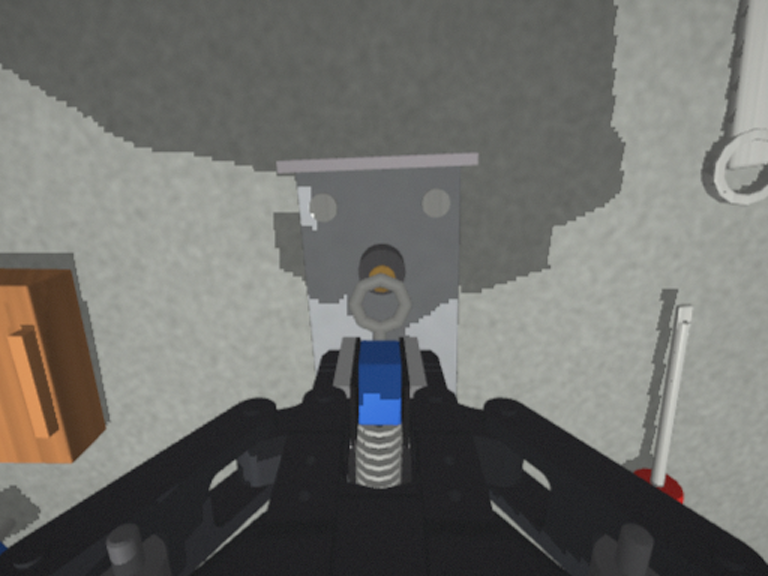

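View pics/c8.png

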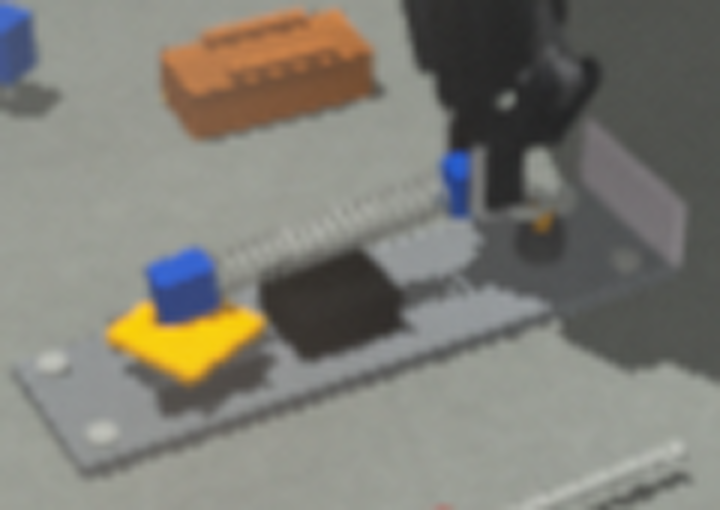

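View pics/s8.png

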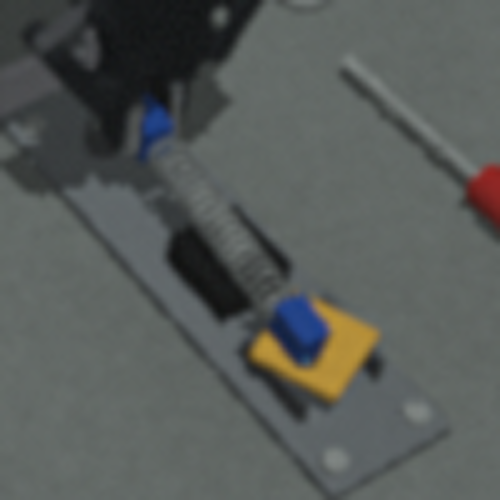

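The hook holds (pull 9.7 N, so about 27 mm of stretch), and the ring is just short of the brass head at (380,272). Remaining shift is about (+1, +8).

Emit:
move_arm(
  motion=[
    [[0.5,3,0],[0,0,0]],
    [[1,6,0],[0,0,0]],
    [[1,8.3,0],[0,0,0]],
    [[1,8.3,0],[0,0,0]],
    [[1,8.3,0],[0,0,0]],
    [[1,8.3,0],[0,0,0]],
  ],
)

```text
clock: 13.1
position: [0.6439, 0.024, 0.0679]
tool_rot: [-3.14, 0.002, 1.569]
force: [-1.9, -12.0, -2.9]
grip_width: 0.0147
```

Run:
```python
from h import *
import pickle
st=observe(); f=grab_frame('wrist'); T=camT(f,st); c=grab_frame('scene')
print(st['clock'],st['position'],st['tool_rot'],st['force'],st['moment'],st['grip_width'])
p=st['position']
print('pred eye',(p+[-.0003,.0204,0])*1e3, 'proj post top',proj(f,T,(.6436,.0445,.0315)),'proj eye',proj(f,T,p+np.array([-.0003,.0204,-.0308])))
save('w9.png',f['frame'],(210,150,300,250),6)
save('c9.png',c['frame'],(200,185,320,270),6)
```

```text
13.1 [0.6439166  0.02401405 0.0679333 ] [-3.14015132e+00  2.29413639e-03  1.56906103e+00] [ -1.87927897 -12.01865944  -2.87491244] [-2.67373733  0.46734736 -0.23748523] 0.014657488915493734
pred eye [643.61659896  44.41404767  67.9333038 ] proj post top [253.02611702 198.35962834] proj eye [253.04211658 201.78173334]
```

View pics/w9.png

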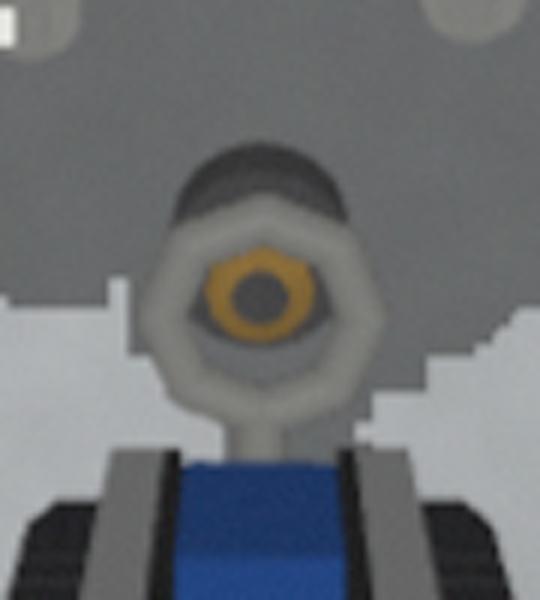

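View pics/c9.png

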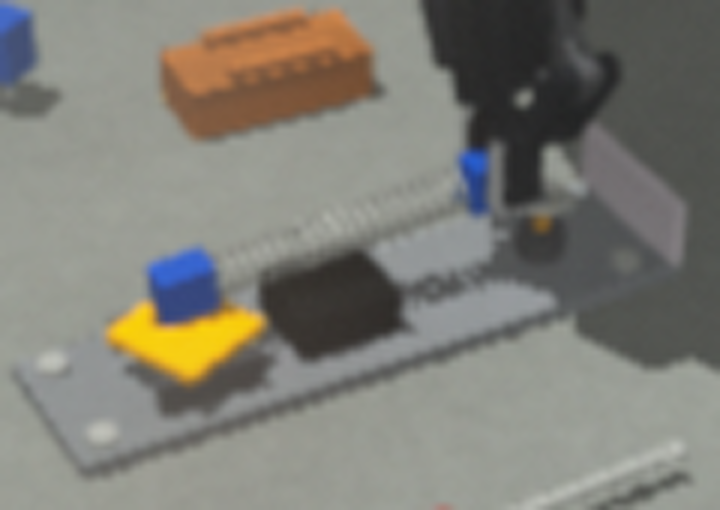

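The ring (centre (263,311)) and brass head ((261,293)) sit exactly where an aligned eye and post should project, given their heights. I'll lower gently.

Emit:
move_arm(
  motion=[
    [[0,0,-2],[0,0,0]],
    [[0,0,-4],[0,0,0]],
    [[0,0,-6],[0,0,0]],
    [[0,0,-7.5],[0,0,0]],
    [[0,0,-9],[0,0,0]],
    [[0,0,-9],[0,0,0]],
  ],
)

```text
clock: 13.95
position: [0.644, 0.024, 0.0589]
tool_rot: [-3.14, 0.002, 1.569]
force: [-2.0, -12.5, -1.5]
grip_width: 0.0144
```

Emit:
move_arm(
  motion=[
    [[0,0,-1.5],[0,0,0]],
    [[0,0,-3],[0,0,0]],
    [[0,0,-4.5],[0,0,0]],
    [[0,0,-5],[0,0,0]],
    [[0,0,-5],[0,0,0]],
  ],
)

```text
clock: 14.58
position: [0.6441, 0.0239, 0.0547]
tool_rot: [-3.141, 0.002, 1.569]
force: [-6.6, -12.7, 11.2]
grip_width: 0.0149
```

Run:
```python
from h import *
st=observe(); f=grab_frame('wrist'); T=camT(f,st); c=grab_frame('scene'); g=grab_frame('side')
print(st['clock'],st['position'],st['tool_rot'],st['force'],st['moment'],st['grip_width'])
save('w10.png',f['frame'],(210,150,300,250),6)
save('c10.png',c['frame'],(220,185,320,260),7)
save('s10.png',g['frame'],(260,130,360,240),6)
```

```text
14.575 [0.64413257 0.0238633  0.05473532] [-3.14068960e+00  2.34672333e-03  1.56882401e+00] [ -6.6374169  -12.66676755  11.22789615] [-2.70884091  1.42688049 -0.23010199] 0.01491109573152309
```

View pics/w10.png

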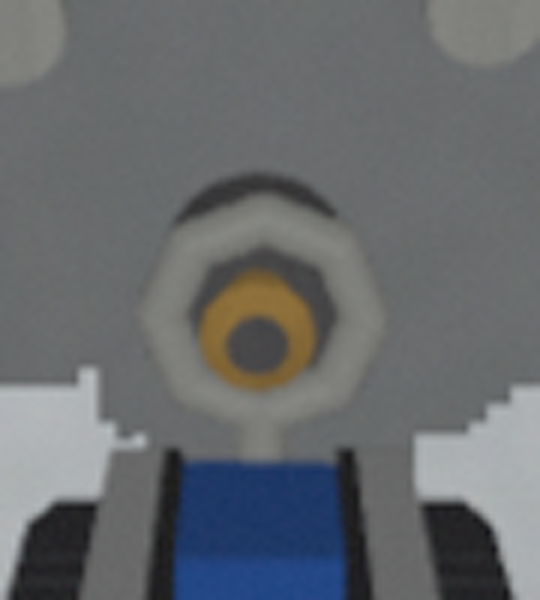

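View pics/c10.png

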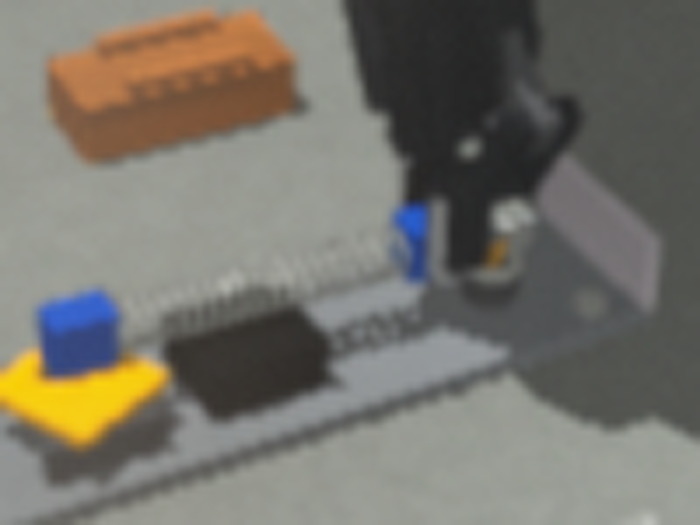

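The ring rests on the foot around the post (+11 N). Next I ease back toward the anchor so the ring catches the neck, and take off the downward press.

Emit:
move_arm(
  motion=[
    [[0,-1,0.5],[0,0,0]],
    [[0,-2,0.7],[0,0,0]],
    [[0,-3,0.7],[0,0,0]],
    [[0,-4,0.7],[0,0,0]],
    [[0,-5,0.7],[0,0,0]],
    [[0,-5,0.7],[0,0,0]],
    [[0,-5,0.7],[0,0,0]],
  ],
)

```text
clock: 15.6
position: [0.6443, 0.0204, 0.055]
tool_rot: [-3.141, 0.001, 1.57]
force: [-2.5, -5.5, 0.9]
grip_width: 0.0144
```

Run:
```python
from h import *
st=observe(); f=grab_frame('wrist'); g=grab_frame('side')
print(st['clock'],st['position'],st['tool_rot'],st['force'],st['moment'],st['grip_width'])
save('w11.png',f['frame'],(210,150,300,250),6)
save('s11.png',g['frame'],(260,130,360,240),6)
```

```text
15.6 [0.64427301 0.02042421 0.05500894] [-3.14104507e+00  6.94163430e-04  1.56980791e+00] [-2.51614794 -5.53654351  0.87333058] [-1.27894251  0.47913271 -0.38123185] 0.014380577949889428
```

View pics/w11.png

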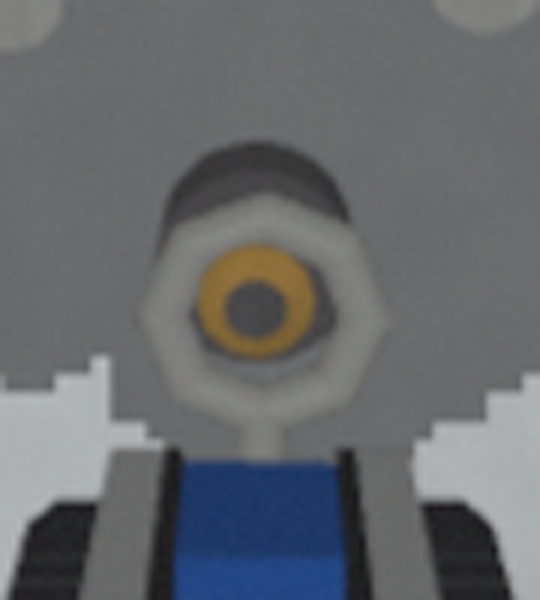

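View pics/s11.png

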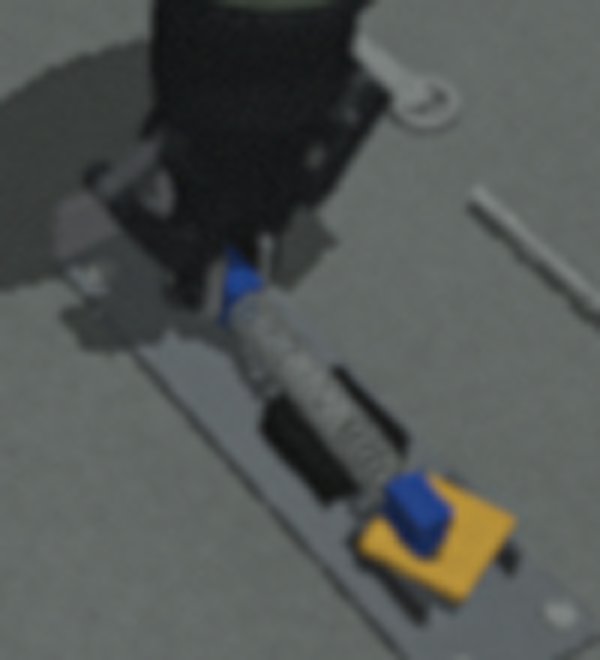

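The post now takes about half the pull, with the head overlapping the ring's far inner edge. I'll ease a bit more, then open.

Emit:
move_arm(
  motion=[
    [[-0.5,-1,0],[0,0,0]],
    [[-0.5,-2,0],[0,0,0]],
    [[-0.5,-2.5,0],[0,0,0]],
    [[-0.5,-2.5,0],[0,0,0]],
  ],
)

```text
clock: 16.2
position: [0.6441, 0.0198, 0.0548]
tool_rot: [3.141, -0.001, 1.571]
force: [-1.7, 4.4, 1.6]
grip_width: 0.0146
```

Run:
```python
from h import *
st=observe(); f=grab_frame('wrist'); g=grab_frame('scene')
print(st['clock'],st['position'],st['tool_rot'],st['force'],st['moment'],st['grip_width'])
save('w12.png',f['frame'],(210,150,300,250),6)
save('c12.png',g['frame'],(220,185,320,260),7)
```

```text
16.2 [0.64407581 0.01979017 0.05479768] [ 3.14142359e+00 -1.29686825e-03  1.57146707e+00] [-1.72419155  4.36525518  1.61508084] [ 1.22431704  0.27831028 -0.34702256] 0.014636005347949533
```

View pics/c12.png

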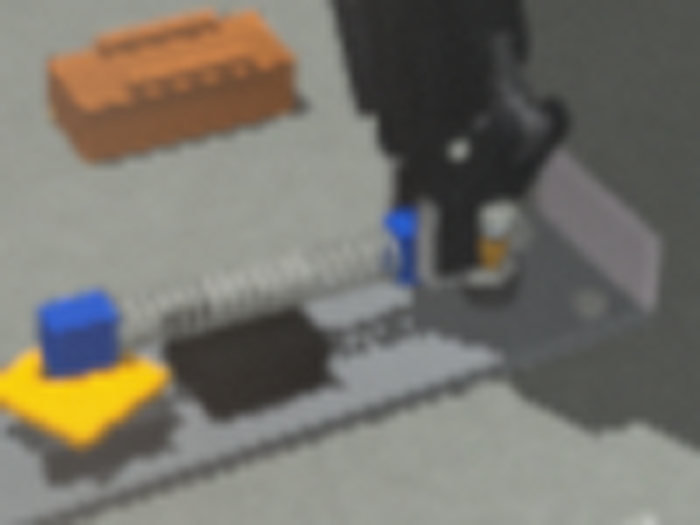

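View pics/w12.png

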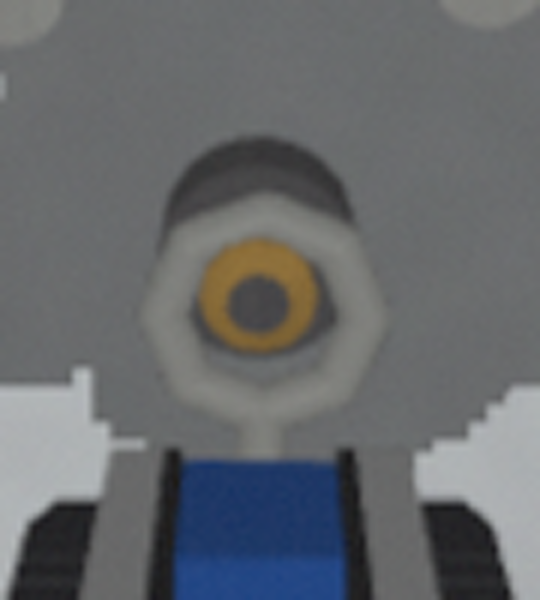

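The pull is now fully on the post, and the arm even pushes back slightly. I'll re-centre by 0.7 mm, open and retreat upward.

Emit:
move_arm(
  motion=[
    [[0,0.7,0],[0,0,0]],
    [[0,0.7,0],[0,0,0]],
  ],
)

```text
clock: 16.55
position: [0.6441, 0.0198, 0.0548]
tool_rot: [3.141, -0.001, 1.571]
force: [-1.3, 4.5, 2.3]
grip_width: 0.0147
```

Emit:
move_arm(
  motion=[
    [[0,0,0],[0,0,0]],
    [[0,0,0],[0,0,0]],
    [[0,0,0],[0,0,0]],
    [[0,0,0],[0,0,0]],
    [[0,0,10],[0,0,0]],
    [[0,0,30],[0,0,0]],
    [[0,-20,60],[0,0,0]],
    [[0,-45,95],[0,0,0]],
    [[0,-60,120],[0,0,0]],
    [[0,-60,120],[0,0,0]],
    [[0,-60,120],[0,0,0]],
  ],
  jaw=45,
)

```text
clock: 17.92
position: [0.6438, -0.0401, 0.175]
tool_rot: [3.141, -0.0, 1.571]
force: [-0.0, 0.1, 0.9]
grip_width: 0.045
```

Run:
```python
from h import *
st=observe(); f=grab_frame('wrist'); g=grab_frame('scene'); s=grab_frame('side')
print(st['clock'],st['position'],st['force'],st['moment'],st['grip_width'])
save('w13.png',f['frame'],(200,80,310,280),3.5 and 4) if 0 else save('w13.png',f['frame'],(190,60,320,280),2.7)
save('c13.png',g['frame'],(210,185,320,265),7)
save('s13.png',s['frame'],(260,130,370,250),5)
T=camT(f,st)
for p in [(.6436,.0405,.024),(.6414,-.1182,.05)]: print(proj(f,T,p))
import pickle; pickle.dump((st,f,g,s),open('d13.pkl','wb'))
```

```text
17.925 [ 0.64384501 -0.04014224  0.17503007] [-0.02346754  0.06962943  0.92344859] [-0.0072012   0.02465986 -0.00711041] 0.044984467076004245
[253.03093981  96.97842115]
[250.93531218 260.07182865]
```

View pics/w13.png

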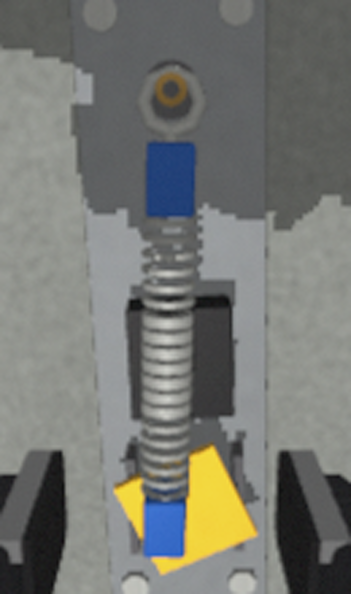

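View pics/c13.png

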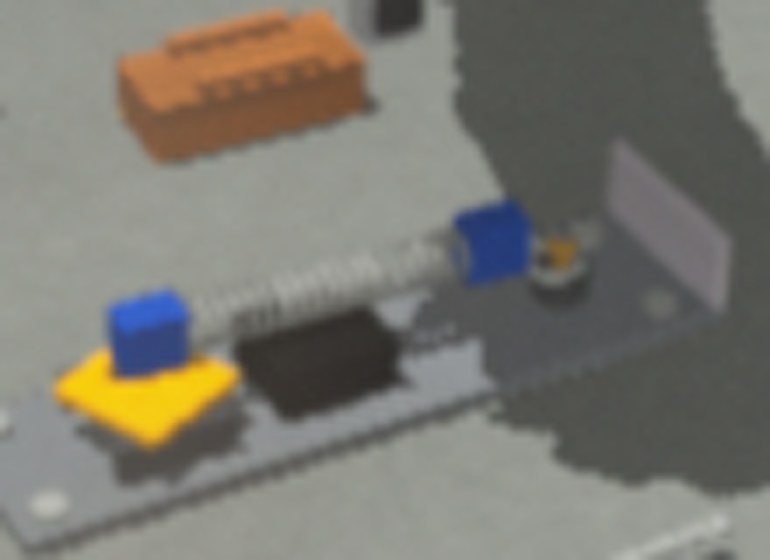

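View pics/s13.png

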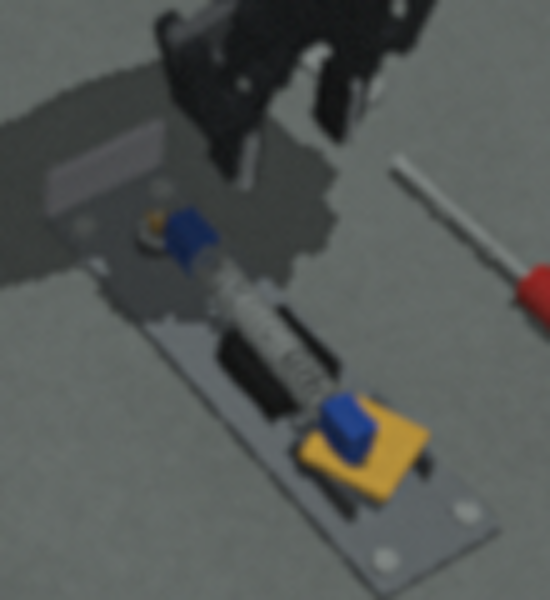

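The eye is round the post under the head, and the spring is stretched and free of the gripper. I'll check that the hook block is still as low as when seated, by comparing its blue centroid before and after in the fixed cameras.

```bash
python3 - <<'E'
from h import *
import pickle
from scipy.optimize import least_squares
_,f6,g6,c6=pickle.load(open('d6.pkl','rb')); st,f,c,s=pickle.load(open('d13.pkl','rb'))
def cen(fr):
    h=cv2.cvtColor(fr['frame'],cv2.COLOR_RGB2HSV); T=camT(fr); q=proj(fr,T,(.6414,-.118,.039))
    yy,xx=np.mgrid[:384,:512]
    m=(h[...,0]>100)&(h[...,0]<130)&(h[...,1]>120)&((xx-q[0])**2+(yy-q[1])**2<13**2)
    print(m.sum(),end=' '); r=np.array([xx[m].mean(),yy[m].mean()])
    print(np.round(r,2),'rows',yy[m].min(),yy[m].max()); return r
a=[cen(c6),cen(g6)]; b=[cen(c),cen(s)]
p0=np.array([.6414,-.1185,.039])
def tri(obs): return least_squares(lambda p: np.concatenate([proj(fr,camT(fr),p/100)-o for fr,o in zip((c,s),obs)]),p0*100).x/100
A,B=tri(a),tri(b); print(A*1e3,B*1e3,(B-A)*1e3)
save('s13b.png',s['frame'],(315,200,350,235),14); save('s6b.png',g6['frame'],(315,200,350,235),14)
E
python3 -c "
import cv2,numpy as np
a=cv2.imread('pics/s6b.png');b=cv2.imread('pics/s13b.png');cv2.imwrite('pics/cmp.png',cv2.resize(np.hstack([a,b]),(800,400)))"
```

```text
92 [228.58 232.62] rows 228 238
84 [330.23 216.5 ] rows 211 222
94 [230.8 231.8] rows 227 237
92 [328.67 214.84] rows 209 221
[ 642.76422436 -118.6956135    39.15601761] [ 642.45959313 -113.0824885    39.34596396] [-0.30463123  5.61312501  0.18994635]
```

View pics/cmp.png

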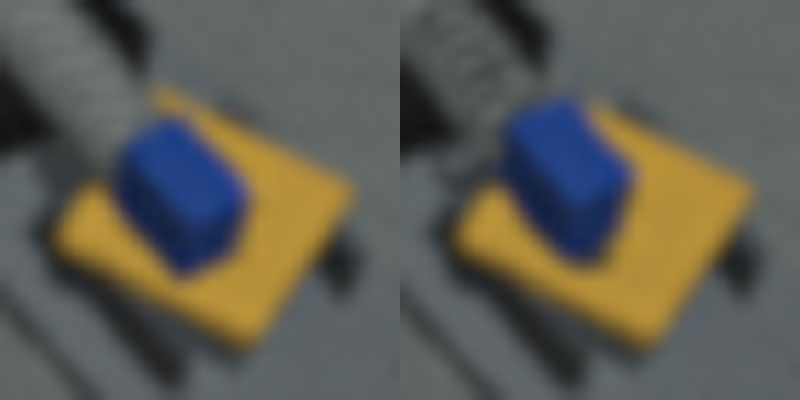

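The hook block slid about 5 mm toward the post as the slack was taken up. Its height is unchanged (+0.2 mm), so the hook is still fully down. Handing in.

Run:
```python
from h import *
st=observe(); print(st['clock'],st['force'],st['grip_width']); print(job_done())
```

```text
18.075 [-0.70888676 -0.31660388 -0.18715391] 0.044822413563314595
the job is handed in; nothing more can be done
None
```

The return spring is fitted: its hook is down in the yellow plate's hole and its eye is caught under the head of the brass post. The job was handed in at 18 s of the 67 s allowed.

- **Hook:** I lifted the small silver spring off the rest by its hook block. The leg went into the hole found by camera on the first try, and the block came to rest on the plate with about 6 N.
- **Eye:** I regripped the eye block, stretched the spring and lowered the ring over the post. The pull peaked near 12.7 N, which means roughly 36–39 mm of stretch against the 55 mm limit. I then eased back until the post carried the load, let go and moved up clear.

**Last checks:**
- The ring is around the neck under the brass head.
- The gripper is open and touching nothing, and the wrist force is near zero.
- The hook block moved about 5 mm toward the post when the spring tightened, slightly more than the 3.5 mm play in the hole. Its height stayed the same to 0.2 mm, so it may be tilted a little, but the hook is still through the plate.
- The scene camera placed the hole and post a few millimetres off the other two in x. I relied on the wrist and side views, and the fit confirmed them.

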